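Snap the spice tubes into the tilted clip rack

TASK

Put the two loose spice tubes away in the sloping rack: each goes into the pair of spring clips marked with the dot of its cap's colour, cap end up the slope and its middle midway between the two clips, pressed in square to the panel until it has snapped fully home in both clips. The clips are set at different heights, so feel for the click and the firm stop rather than trusting a measured depth, and do not force the tube on once it is home. Leave the mug, the salt mill and the white ramekin where they stand.

Things in the scene. Friction and masses are not known exactly. Their poses are not given: they have to be found in the camera images.
- tube_red: Loose aluminium spice tube with a red cap, lying on the worktop: 26 mm diameter, 153 mm long, about 70 g. Origin on its axis, x along the axis to the cap. Round tube from x = -75 to +50 mm, eight-sided red cap (26 mm across flats) from +50 to +78 mm. Take it round the middle, within 15 mm of the origin: 60 mm there stay free between the clips.
- tube_blue: Loose aluminium spice tube with a blue cap, lying on the worktop: 26 mm diameter, 153 mm long, about 70 g. Origin on its axis, x along the axis to the cap. Round tube from x = -75 to +50 mm, eight-sided blue cap (26 mm across flats) from +50 to +78 mm. Take it round the middle, within 15 mm of the origin: 60 mm there stay free between the clips.
- cap_red (a point): Centre of the end face of the red cap; axes as the tube's.
- cap_blue (a point): Centre of the end face of the blue cap; axes as the tube's.
- clip_red (a point): Station with the red dot (leftmost as you face the panel): point on the panel's face midway between its two spring clips (37 mm up and down the slope), under the line of a seated tube. x up the slope, y to the rack's left, z square out of the face. Home, the tube's axis is 29 to 45 mm out from this point (see panel); once let go it may slide 7 mm down until its cap rests on the upper clip.
- clip_blue (a point): Station with the blue dot (rightmost as you face the panel): point on the panel's face midway between its two spring clips (37 mm up and down the slope), under the line of a seated tube. x up the slope, y to the rack's left, z square out of the face. Home, the tube's axis is 29 to 45 mm out from this point (see panel); once let go it may slide 7 mm down until its cap rests on the upper clip.
- rack: Fixed rack: dark wooden base 150 x 270 x 12 mm, on it a pale panel leaning back; it faces about +y, to the robot's left. Three stations side by side, 80 mm apart: red dot at the left as you face the panel, yellow middle (stays empty), blue right; dots near the upper edge. Origin under the base's centre, z up, x from the panel's low front edge to its back, y to the rack's left.
- mug_a: White mug, 87 x 121 x 96 mm, bystander; origin under its centre.
- salt_mill: Pale wooden mill, 55 mm diameter, 140 mm high, bystander; origin under its centre.
- ramekin_a: Small white ramekin, 69 mm diameter, 42 mm high, bystander; origin under its centre.
- panel: Pale panel 158 (up the slope) x 250 mm, front edge 22 mm high; slope 25 to 44 degrees from level, clamped, varies; upper edge up to 140 mm high. Origin at mid front edge, axes as the clip points'. Clips stand on screw-set bridges: their height differs per station and is NOT measured. Pressing: jaws touch 14 mm before home, snap past 7 mm before home (8 to 15 N), then a firm stop; stay under 25 N.
Mind the look-alikes: they are no part of the job. What is shaped like the tube_red but yellow is not meant.

How it is judged:
By the outcome, as a careful person would: the job done as asked, in the order asked, and still so for the second after the job is handed in, with the robot touching nothing.
It also fails if it takes over 69 s, if anything falls off the work surface, if the arm or the gripper's body presses on something with over 40 N, if the wrist force passes 120 N, or if a joint passes its speed limit or range.

ROBOT

A 6-joint arm with a two-finger parallel gripper is mounted at the origin on a cart in front of the work surface, level with it; the furniture and walls round the work are solid. World frame = base frame: x ahead of the robot, y to its left, z up, the work surface at z = 0. Lengths are in m, angles in rad, forces in N, time in s.
With the tool pointing down it reaches from about 0.375 to 0.825 m from the base axis. Payload 5.5 kg.
Tool frame: the origin (TCP) lies between the finger pads; the fingertips stand ahead of it and the grasp point (between the pads) lies 6 mm ahead of it (manip.tip_extent is the z of the fingertips in the tool frame, in m); z points along the fingers, y is the direction in which the jaws open and shut (so a half turn about z gives the same grasp; the last joint's range is limited). The gripper opens to 85 mm and grips with 20 to 120 N. Pads are 22 mm wide; open, the fingers measure 114 mm over their backs; the gripper's body (76 mm by 85 mm) begins 54 mm behind the grasp point. The pads swing forward as they close: fully open they stand 13 mm farther back than shut.
Start: joints at [-1.155, 0.314, -0.047, 1.21, 0, 1.571], TCP at [0.242, -0.549, 0.256] pointing down, gripper open.
Joint ranges: [-2.67, 2.67], [-0.69, 1.73], [-1.03, 1.25], [-2.08, 2.16], [-1.42, 1.45], [-3.14, 3.14]. Speed limits (rad/s): [2.39, 2.39, 3.01, 3.14, 3.14, 3.14].

INTERFACE

Orientations are given as a unit quaternion [w, x, y, z].
In Python, from rig import manip, capture gives the robot as it stands.
- The arm moves only by the tool servo_tool, never from a script. Its argument "commands" is a list of rows, each a list of 3 entries, a list of its own where there are three numbers: the turn, a rotation vector about the tool's x, y, z in rad, then the shift along the tool's x, y, z in cm, then the opening, from 0 (shut) to 1 (fully open). A call has 1 to 20 rows; each row shifts and turns the commanded pose from where the row before left it, along the tool's axes as they then stand; what a row does not reach is not made up. A row lasts 1/8 s, in which the tool goes at most 62.5 mm and 10.7 degrees, less where a joint would pass 70% of its speed; a pose out of reach is approached as far as the arm can. A call is refused whole if a number of a shift passes 6.25 or a number of a turn 0.188, either way. A call with a gripper value outside its range is refused whole. The fingers move at their own pace and stop on an object; "squeeze" is the grip in N (left out, the last holds). Time passes only in rows, so rows that do not move let the fingers close. It gives the time, the measured TCP pose, the force and the opening at its end, in the units of the state.
- manip.get_state(): the state, without advancing time (a new reading comes with each control period).
- capture(name): name is "scene" or "top" or "wrist"; returns a dict with "img" (400x640x3 uint8, red, green, blue), "depth" (400x640 float32, m along the optical axis (not along the pixel's ray), 0 where there is no reading), "intrinsics" (3x3 intrinsics, pixels), "D" ([k1, k2, p1, p2, k3] as OpenCV has them; the pictures are not rectified), "extrinsics" (4x4, takes a point from camera to world coordinates). Camera axes: x right, y down, z forward; pixel columns grow to the right and rows downward; lengths in m; the calibration is good to about 2 mm. A picture is of the moment at which its call begins.
- manip.finish_job(): hands the job in, once; it reports no verdict.
The state is a dict: "t": time; "q": joint angles; "dq": joint speeds; "tau": joint torques, N m; "position": TCP position; "tool_rot": TCP orientation; "contact_force": force on the tool from outside, world axes, zero at the start; "wrist_torque": the same for the moment, N m; "finger_gap": opening from 0.0 (shut) to 1.0 (fully open).
Only numpy, scipy, OpenCV 4.12 (cv2) and the standard library are available. Lean on these libraries where they do the work, as an engineer would, in place of code of your own. Each camera call takes 0.05 s, during which the arm holds its last target. There are 200 camera calls.

## Working session

There is one attempt and no reset: what is moved stays moved. The work goes in short steps, Python scripts to look and compute and a tool call to move; the robot and the scene stay as the last step left them, time stands still between calls to the robot, and variables do not carry over. Pictures are saved under pics/ and viewed, about 8 in all and at most 12, crops included, and the job is handed in when it is done.

Besides the shell and the picture viewer there is one more tool, called after "Request:" by a JSON object that holds its "api" and its "payload". servo_tool: Moves the arm, as the interface text tells. Its arguments: {"type":"object","properties":{"commands":{"type":"array","items":{"type":"array"}},"squeeze":{"type":"number"}},"required":["commands"]}

```bash
ls; mkdir -p pics; python3 - <<'E'
from rig import manip,capture
import cv2,numpy as np
print(manip.get_state()); print(manip.tip_extent)
for n in("scene","top"):
    c=capture(n); np.savez(n+".npz",**c); cv2.imwrite(f"pics/{n}0.png",c["img"][:,:,::-1]); print(n,c["intrinsics"],c["D"],c["extrinsics"])
E
```

```text
pics
{'t': 0.0, 'q': array([-1.15502277e+00,  3.14237541e-01, -4.80948384e-02,  1.21017833e+00,
       -8.40491037e-06,  1.57078084e+00]), 'dq': array([ 0.00042169, -0.00329593, -0.00073679, -0.00064859, -0.00090907,
        0.00023528]), 'tau': array([-1.35663875e-03, -5.39592040e+01,  3.39746618e+01,  1.92678982e-02,
       -9.54755455e-05,  7.13150243e-06]), 'position': array([ 0.24211982, -0.54839328,  0.2554207 ]), 'tool_rot': array([-8.37871691e-04,  9.78467295e-01,  2.06400142e-01, -1.81023947e-04]), 'contact_force': array([ 0.23741116, -0.01120018,  0.11988613]), 'wrist_torque': array([-0.00689284,  0.01977218, -0.007231  ]), 'finger_gap': 0.9982224803217079}
0.025
scene [[372.91131605   0.         322.0518132 ]
 [  0.         372.91131605 199.57842351]
 [  0.           0.           1.        ]] [-0.03812529  0.          0.          0.          0.        ] [[-0.6767957  -0.29949764  0.67249442 -0.24704517]
 [-0.73616815  0.27284705 -0.61936334  0.71163553]
 [ 0.00200974 -0.91425141 -0.40514234  0.5225999 ]
 [ 0.          0.          0.          1.        ]]
top [[425.8700301    0.         318.71925208]
 [  0.         425.8700301  203.2435785 ]
 [  0.           0.           1.        ]] [-0.09217047  0.          0.          0.          0.        ] [[-0.00824145 -0.99840614  0.05583246  0.43173129]
 [-0.99986173  0.00903419  0.01396108  0.0293643 ]
 [-0.01444323 -0.05570968 -0.99834254  1.24261649]
 [ 0.          0.          0.          1.        ]]
```

View pics/scene0.png

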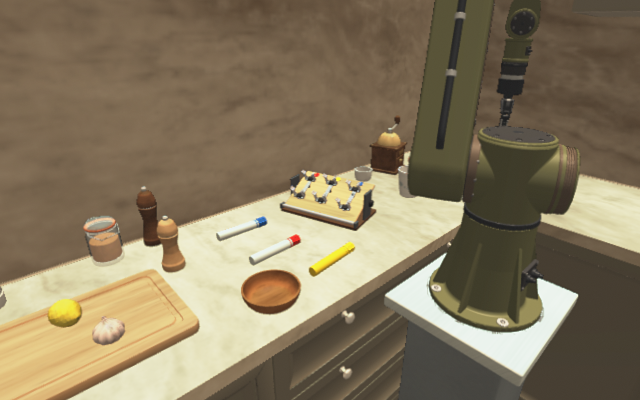

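View pics/top0.png

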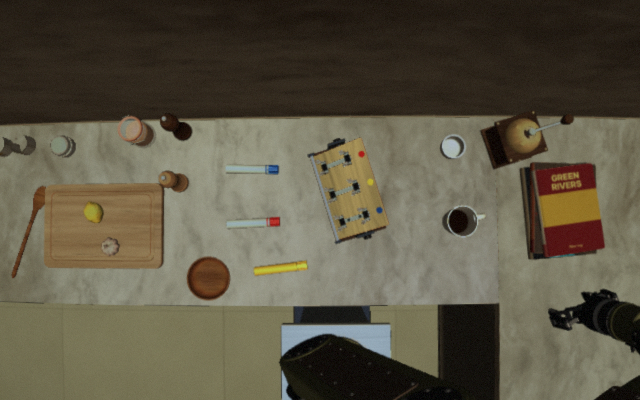

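In the top view I see the blue tube at about (252,169), red at (253,222), and the yellow look-alike at (281,268). Candidates by description:
- tube_red: the red cap at (273,222). Not the red dot at (361,154) or the book at (565,180).
- tube_blue: the blue cap at (272,169). Not the blue dot at (379,210).

The dots are red (361,154), yellow (371,182) and blue (379,210). The panel rises to the right.

```bash
cat > h.py <<'E'
import numpy as np,cv2
def load(n):
    c=dict(np.load(n+".npz")); c["hsv"]=cv2.cvtColor(c["img"],cv2.COLOR_RGB2HSV); return c
def cloud(c):
    h,w=c["depth"].shape; u,v=np.meshgrid(np.arange(w),np.arange(h))
    p=cv2.undistortPoints(np.stack([u,v],-1).reshape(-1,1,2).astype(np.float64),c["intrinsics"],c["D"]).reshape(h,w,2)
    r=np.dstack([p,np.ones((h,w))]); R=c["extrinsics"][:3,:3];t=c["extrinsics"][:3,3]
    W=(r*c["depth"][...,None])@R.T+t; W[c["depth"]<=0]=np.nan
    return W,r@R.T,t
def onplane(d,t,n,k): return t+d*((k-t@n)/(d@n))[...,None]
def mask(c,col):
    H,S,V=[c["hsv"][...,i].astype(int) for i in range(3)]
    return {"red":((H<8)|(H>172))&(S>150)&(V>90),"blue":(H>98)&(H<125)&(S>120)&(V>60),"yellow":(H>22)&(H<32)&(S>190)&(V>120)}[col]
E
python3 - <<'E'
from h import *
np.set_printoptions(precision=4,suppress=True)
for n in("top","scene"):
    c=load(n);W,d,t=cloud(c);print(n)
    ws=W[(abs(W[...,0]-.45)<.1)&(abs(W[...,1]-.3)<.15)&(W[...,2]<.006)];print("table z",np.median(ws[:,2]))
    X,Y,Z=[W[...,i] for i in range(3)]
    for col in("red","blue"):
        m=mask(c,col);k,l,s,ce=cv2.connectedComponentsWithStats(m.astype(np.uint8))
        for i in range(1,k):
            if s[i,4]>=6:
                p=W[l==i];print(col,"px",ce[i],"n",s[i,4],"med",np.nanmedian(p,0))
                if s[i,4]>40 and abs(np.nanmedian(p[:,1])-.14)<.1 and np.nanmedian(p[:,2])<.05:
                    g=np.nanmedian(p,0)
                    mm=(abs(X-g[0])<.035)&(Y>g[1]-.04)&(Y<g[1]+.17)&(Z>.012)&(Z<.04)
                    q=W[mm];a=onplane(d[mm],t,np.array([0,0,1.]),.018) # approx
                    (x0,y0),_,_=cv2.minAreaRect(q[:,:2].astype(np.float32)) and cv2.minAreaRect(q[:,:2].astype(np.float32))
                    v=np.linalg.svd(q-q.mean(0))[2][0]; v*=-np.sign(v[1])
                    e=(q-q.mean(0))@v; print("  tube n",len(q),"mean",q.mean(0),"rect",x0,y0,"dir",v,"ends",q.mean(0)+v*e.min(),q.mean(0)+v*e.max(),"zmax",np.percentile(q[:,2],95))
    if n=="top":
        H,S,V=[c["hsv"][...,i] for i in range(3)]
        box=np.zeros(H.shape,bool);box[130:245,300:395]=1
        m=box&(Z>.025)&(H>12)&(H<25)&(S>70)&(V>110)
        p=W[m]
        for _ in range(8):
            o=p.mean(0);nn=np.linalg.svd(p-o)[2][2];nn*=np.sign(nn[2]);r=(p-o)@nn;p=p[abs(r)<max(.003,1.5*r.std())]
        print("plane",o,nn,"slope",np.degrees(np.arccos(nn[2])),len(p),"std",((p-o)@nn).std())
        np.savez("plane.npz",o=o,n=nn)
E
```

```text
top
table z 0.0012001016085465555
red px [361.  153.5] n 26 med [ 0.6303 -0.0708  0.0942]
red px [579.     177.7143] n 7 med [ 0.5615 -0.6905  0.0796]
red px [573.5   179.375] n 8 med [ 0.5573 -0.6732  0.0804]
red px [555.8462 181.3077] n 13 med [ 0.5527 -0.6201  0.0808]
red px [274.4321 221.3086] n 81 med [0.4499 0.1729 0.0259]
  tube n 466 mean [0.4454 0.2357 0.0245] rect 0.44553324580192566 0.23647552728652954 dir [ 0.0526 -0.9986  0.0009] ends [0.4415 0.3114 0.0244] [0.4493 0.1616 0.0245] zmax 0.029616154488216362
red px [577.1111 244.8889] n 9 med [ 0.3757 -0.6737  0.0814]
blue px [272.9383 169.0123] n 81 med [0.5997 0.1773 0.0254]
  tube n 460 mean [0.601  0.2393 0.0243] rect 0.6016741394996643 0.24060238897800446 dir [-0.0183 -0.9998  0.0064] ends [0.6024 0.3156 0.0239] [0.5997 0.1656 0.0248] zmax 0.03000385724597635
blue px [378.9524 209.8095] n 21 med [ 0.4762 -0.1171  0.0948]
plane [ 0.5366 -0.0454  0.0658] [-0.1372  0.4474  0.8837] slope 27.904880676982753 2963 std 0.0015092181280930389
scene
table z 0.0006651119130535177
red px [316.1333 174.4   ] n 15 med [ 0.6273 -0.0691  0.0956]
red px [295.0149 239.1642] n 67 med [0.4393 0.1769 0.0227]
  tube n 472 mean [0.4382 0.2437 0.0219] rect 0.4421119689941406 0.23806513845920563 dir [ 0.0394 -0.9992  0.0078] ends [0.4354 0.3152 0.0213] [0.4415 0.1605 0.0225] zmax 0.027564490398459797
blue px [261.6296 220.6852] n 54 med [0.5904 0.1813 0.0223]
  tube n 387 mean [0.5946 0.2464 0.0216] rect 0.5978772640228271 0.24126702547073364 dir [-0.0389 -0.9992  0.0082] ends [0.5974 0.3192 0.021 ] [0.5913 0.1636 0.0223] zmax 0.027801432888475093
```

```bash
python3 - <<'E'
import cv2
a=cv2.imread("pics/top0.png")[125:250,210:400];cv2.imwrite("pics/c1.png",cv2.resize(a,None,fx=4,fy=4,interpolation=2))
E
```

```text
(no output)
```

View pics/c1.png

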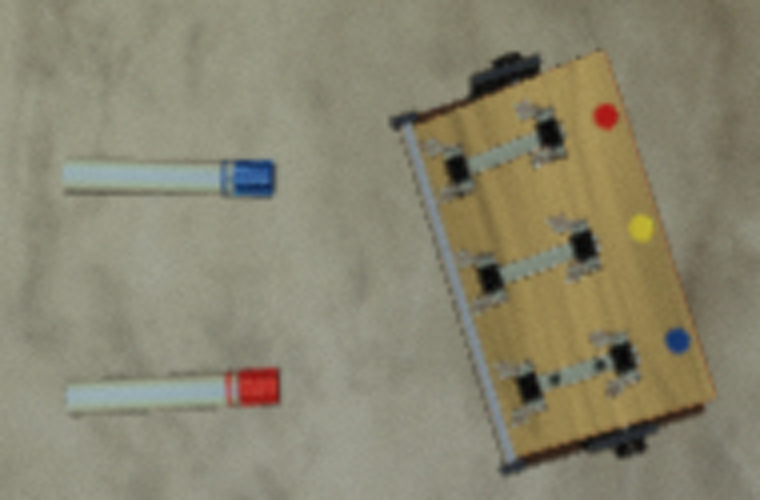

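The crop confirms both tubes, with caps towards the rack. Clip bases in original pixels are red (324,167)/(347,158) and blue (342,221)/(366,214). Next I'll measure them in the panel frame.

```bash
python3 - <<'E'
from h import *
np.set_printoptions(precision=4,suppress=True)
P=np.load("plane.npz");o,n=P["o"],P["n"]
c=load("top");W,d,t=cloud(c)
dots={}
for col,b in(("red",(145,162,352,370)),("yellow",(174,190,362,380)),("blue",(202,218,370,388))):
    m=mask(c,col);k=np.zeros_like(m);k[b[0]:b[1],b[2]:b[3]]=1;m&=k
    dots[col]=onplane(d[m].mean(0)[None],t,n,o@n)[0];print(col,m.sum(),dots[col])
yl=dots["red"]-dots["blue"];print("spacing",np.linalg.norm(yl)/2)
yl/=np.linalg.norm(yl);yl-=n*(yl@n);yl/=np.linalg.norm(yl);xs=np.cross(yl,n);print("x",xs,"y",yl,"n",n)
# plane level in y? 
np.savez("frame.npz",n=n,x=xs,y=yl,o=o,red=dots["red"],blue=dots["blue"])
R=np.stack([xs,yl,n],1);V=c["hsv"][...,2]
for col in dots:
    Q=(W-dots[col])@R
    m=(abs(Q[...,1])<.03)&(Q[...,0]<0)&(Q[...,0]>-.15)&(Q[...,2]>.006)&(Q[...,2]<.07)
    print(col,"raised n",m.sum())
    q=Q[m]
    h=[(round(a,3),((q[:,0]>=a)&(q[:,0]<a+.006)).sum(),*(np.round(np.median(q[(q[:,0]>=a)&(q[:,0]<a+.006)],0)[1:],4) if ((q[:,0]>=a)&(q[:,0]<a+.006)).any() else ())) for a in np.arange(-.15,0,.006)]
    for r in h: print(*r)
    k=m&(V<60);l=k.astype(np.uint8);N,L,S,C=cv2.connectedComponentsWithStats(l)
    for i in range(1,N):
        if S[i,4]>8:
            print("  dark",C[i],S[i,4],np.median(Q[L==i],0),Q[L==i].mean(0))
E
```

```text
red 26 [ 0.6306 -0.0708  0.0932]
yellow 0 [nan nan nan]
blue 21 [ 0.4768 -0.1172  0.0928]
spacing 0.08033303794597581
x [ 0.2536 -0.8466  0.468 ] y [0.9575 0.2883 0.0027] n [-0.1372  0.4474  0.8837]
red raised n 303
-0.15 7 -0.0057 0.0063
-0.144 1 0.0039 0.0072
-0.138 0
-0.132 0
-0.126 0
-0.12 15 0.0072 0.0252
-0.114 40 -0.0014 0.0242
-0.108 50 -0.0021 0.0234
-0.102 8 -0.0003 0.0147
-0.096 9 -0.0012 0.0152
-0.09 9 -0.0021 0.0139
-0.084 7 -0.0013 0.0153
-0.078 10 -0.001 0.0146
-0.072 7 -0.0033 0.0136
-0.066 10 -0.0009 0.014
-0.06 8 -0.0 0.015
-0.054 8 -0.0021 0.0152
-0.048 8 -0.0034 0.02
-0.042 38 0.0014 0.0237
-0.036 50 -0.0001 0.0262
-0.03 18 -0.0016 0.0186
-0.024 0
-0.018 0
-0.012 0
-0.006 0
  dark [346.9677 157.9677] 31 [-0.0343 -0.0008  0.0218] [-0.0343 -0.0008  0.0218]
  dark [323.9643 166.8929] 28 [-0.1075 -0.001   0.0225] [-0.1081 -0.001   0.0223]
yellow raised n 0
-0.15 0
-0.144 0
-0.138 0
-0.132 0
-0.126 0
-0.12 0
-0.114 0
-0.108 0
-0.102 0
-0.096 0
-0.09 0
-0.084 0
-0.078 0
-0.072 0
-0.066 0
-0.06 0
-0.054 0
-0.048 0
-0.042 0
-0.036 0
-0.03 0
-0.024 0
-0.018 0
-0.012 0
-0.006 0
blue raised n 304
-0.15 9 0.0109 0.0071
-0.144 2 -0.0159 0.0063
-0.138 0
-0.132 0
-0.126 0
-0.12 12 -0.0011 0.019
-0.114 39 0.0016 0.0204
-0.108 49 -0.0 0.0206
-0.102 12 -0.0034 0.0128
-0.096 8 0.0002 0.0131
-0.09 8 -0.0014 0.0118
-0.084 8 0.0 0.011
-0.078 8 0.0001 0.0121
-0.072 9 -0.0011 0.011
-0.066 11 -0.0009 0.0113
-0.06 8 0.0005 0.0108
-0.054 9 -0.0016 0.0104
-0.048 5 0.0002 0.0162
-0.042 38 -0.001 0.021
-0.036 48 -0.0021 0.0216
-0.03 21 0.0014 0.0191
-0.024 0
-0.018 0
-0.012 0
-0.006 0
  dark [365.3226 214.    ] 31 [-0.0334  0.0004  0.0196] [-0.0336  0.0002  0.0193]
  dark [341.8387 221.3871] 31 [-0.1073 -0.0002  0.0191] [-0.1074 -0.0001  0.0188]<stdin>:8: RuntimeWarning: Mean of empty slice.
  ret = um.true_divide(
```

Request:
{"api": "servo_tool", "payload": {"commands": [[[0,0,-0.172],[0,0,0],1],[[0,0,-0.172],[0,0,0],1],[[0,0,-0.172],[0,0,0],1],[[0,0,-0.172],[0,0,0],1],[[0,0,-0.172],[0,0,0],1],[[0,0,-0.172],[0,0,0],1],[[0,0,-0.17],[0,0,0],1],[[0,0,0],[5,3.6,0],1],[[0,0,0],[5,3.6,0],1],[[0,0,0],[5,3.6,0],1],[[0,0,0],[5,3.6,0],1],[[0,0,0],[5,3.6,0],1]], "squeeze": 60}}

```text
t: 1.6
position: [0.411, -0.2889, 0.2561]
tool_rot: [-0.0, 0.69, 0.723, 0.0]
contact_force: [0.7, -1.1, 0.5]
finger_gap: 1.002
```

Request:
{"api": "servo_tool", "payload": {"commands": [[[0,0,0],[5,0.7,0],1],[[0,0,0],[5,0.7,0],1],[[0,0,0],[5,0.7,0],1],[[0,0,0],[5,0.7,0],1],[[0,0,0],[5,0.7,0],1],[[0,0,0],[5,0.7,0],1],[[0,0,0],[0,0,0],1]]}}

```text
t: 2.48
position: [0.4381, 0.0136, 0.2561]
tool_rot: [-0.0, 0.688, 0.725, 0.0]
contact_force: [-1.2, -0.3, 0.4]
finger_gap: 1.002
```

```bash
python3 - <<'E'
from rig import manip,capture
import cv2,numpy as np
c=capture("wrist"); np.savez("w1.npz",**c); cv2.imwrite("pics/w1.png",c["img"][:,:,::-1]); print(c["extrinsics"],c["intrinsics"][0],manip.get_state()["q"])
E
```

```text
[[ 9.98591252e-01  5.05383356e-02  1.61675076e-02  4.33492995e-01]
 [ 5.30612017e-02 -9.51928071e-01 -3.01690995e-01  9.04620704e-02]
 [ 1.43343510e-04  3.02123856e-01 -9.53268669e-01  3.73514733e-01]
 [ 0.00000000e+00  0.00000000e+00  0.00000000e+00  1.00000000e+00]] [308.93412323   0.         317.38300498] [ 2.78163815e-02  9.59615829e-03 -4.09805548e-01  1.15204187e+00
 -3.55214332e-04  1.54804983e+00]
```

View pics/w1.png

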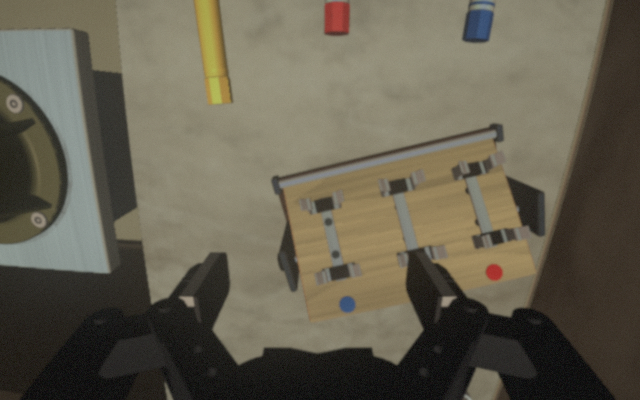

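The wrist view shows the whole panel: red dot at (494,272), blue dot at (347,304). The red clips are at (476,168)/(497,237) and the blue at (322,204)/(339,271). The tube caps are at the top edge. I'll repeat the panel measurement from this nearer view.

```bash
cat > pan.py <<'E'
import sys
from h import *
np.set_printoptions(precision=4,suppress=True)
c=load("w1");W,d,t=cloud(c);H,S,V=[c["hsv"][...,i] for i in range(3)]
box=np.zeros(H.shape,np.uint8);cv2.fillPoly(box,[np.array([(290,192),(495,148),(526,265),(312,310)])],1);box=box>0
m=box&(H>10)&(H<27)&(S>60)&(V>90)&(W[...,2]>.02)
p=W[m]
for _ in range(10):
    o=p.mean(0);n=np.linalg.svd(p-o,full_matrices=False)[2][2];n*=np.sign(n[2]);r=(p-o)@n;p=p[abs(r)<max(.002,1.5*r.std())]
print("plane",o,n,np.degrees(np.arccos(n[2])),len(p),((p-o)@n).std())
D={}
for col,(u,v) in(("red",(494,272)),("blue",(347,304))):
    k=np.zeros_like(m);k[v-12:v+13,u-12:u+13]=1;k&=mask(c,col)
    D[col]=onplane(d[k].mean(0)[None],t,n,o@n)[0];print(col,k.sum(),D[col])
y=D["red"]-D["blue"];print("spacing",np.linalg.norm(y)/2);y-=n*(y@n);y/=np.linalg.norm(y);x=np.cross(y,n);R=np.stack([x,y,n],1);print(R)
out=dict(R=R)
for col,cl in(("red",((476,168),(497,237))),("blue",((322,204),(339,271)))):
    Q=(W-D[col])@R;f=[]
    for u,v in cl:
        k=np.zeros_like(m);k[v-16:v+17,u-28:u+29]=1
        k1=k&(V<60)&(abs(Q[...,1])<.02)&(Q[...,2]>.005); k2=k&(Q[...,2]>.01)&(abs(Q[...,1])<.035)
        q=Q[k2];f.append(np.r_[np.mean(Q[k1],0)])
        print(col,"dark",k1.sum(),Q[k1].mean(0),"raised",k2.sum(),"y",np.percentile(q[:,1],[2,98]),"x",np.percentile(q[:,0],[3,97]),"z",np.percentile(q[:,2],[5,50,95]))
    mid=(f[0]+f[1])/2;mid[2]=0;out[col]=D[col]+R@mid;print(col,"station",mid,out[col])
np.savez("st.npz",**out)
E
python3 pan.py
```

```text
plane [ 0.5353 -0.0411  0.0605] [-0.138   0.4511  0.8818] 28.143845542179502 18537 0.0007341525750938727
red 196 [ 0.6301 -0.0732  0.0918]
blue 102 [ 0.4767 -0.1197  0.0916]
spacing 0.08015531725138654
[[ 0.2548  0.9571 -0.138 ]
 [-0.8441  0.2898  0.4511]
 [ 0.4717  0.0015  0.8818]]
red dark 113 [-0.1087  0.0019  0.0231] raised 871 y [-0.0216  0.0203] x [-0.1163 -0.097 ] z [0.0149 0.0242 0.0512]
red dark 110 [-0.0365  0.0031  0.023 ] raised 911 y [-0.0213  0.0178] x [-0.0528 -0.0301] z [0.0144 0.0238 0.0504]
red station [-0.0726  0.0025  0.    ] [ 0.614  -0.0113  0.0576]
blue dark 130 [-0.1097  0.0004  0.0192] raised 721 y [-0.0207  0.0212] x [-0.1157 -0.0946] z [0.0109 0.0195 0.0476]
blue dark 128 [-0.0368 -0.0002  0.0192] raised 773 y [-0.0206  0.0217] x [-0.0521 -0.0301] z [0.0111 0.0196 0.0477]
blue station [-0.0732  0.0001  0.    ] [ 0.4581 -0.0579  0.0571]
```

Request:
{"api": "servo_tool", "payload": {"commands": [[[0,0,0],[5,0,0],1],[[0,0,0],[5,0,0],1],[[0,0,0],[4,0,0],1],[[0,0,0],[0,0,0],1]]}}

```text
t: 3.02
position: [0.4318, 0.1514, 0.2561]
tool_rot: [-0.0, 0.69, 0.724, -0.0]
contact_force: [0.1, 0.0, 0.8]
finger_gap: 0.997
```

```bash
cat > tubes.py <<'E'
from rig import manip,capture
from h import *
import sys
np.set_printoptions(precision=4,suppress=True)
n=sys.argv[1]
c=capture("wrist");np.savez(n+".npz",**c);cv2.imwrite(f"pics/{n}.png",c["img"][:,:,::-1]);c=load(n);W,d,t=cloud(c)
s=manip.get_state();print(s["position"],s["tool_rot"])
X,Y,Z=[W[...,i] for i in range(3)]
print("table",np.nanmedian(Z[(abs(Z)<.008)]))
for col,x0 in(("red",.445),("blue",.6)):
    m=(abs(X-x0)<.04)&(Y>.12)&(Y<.35)&(Z>.012)&(Z<.05)
    N,L,S,C=cv2.connectedComponentsWithStats(m.astype(np.uint8))
    if N<2: print(col,"none");continue
    i=1+S[1:,4].argmax();m=L==i;q=W[m];v=np.linalg.svd(q-q.mean(0),full_matrices=False)[2][0];v[2]=0;v/=np.linalg.norm(v);v*=-np.sign(v[1]);w=np.array([-v[1],v[0],0])
    a=(q-q.mean(0))@v;b=(q-q.mean(0))@w;mid=q.mean(0)+v*(np.percentile(a,.5)+np.percentile(a,99.5))/2+w*(np.percentile(b,1)+np.percentile(b,99))/2
    cp=W[mask(c,col)&m]
    print(col,"bbox",S[i],"mid",mid,"dir",v,"len",np.ptp(a),"wid",np.ptp(b),"zmax",np.percentile(q[:,2],97),"cap y",cp[:,1].min() if len(cp) else None)
E
python3 tubes.py w2
```

```text
[0.4318 0.1502 0.256 ] [ 0.0002  0.6901  0.7237 -0.0005]
table -0.0004259136074439285
red bbox [ 323   15   25  148 3369] mid [0.446  0.2356 0.0231] dir [ 0.0524 -0.9986  0.    ] len 0.15355778456615027 wid 0.025987601827720575 zmax 0.026593845303891736 cap y 0.16061445397758028
blue bbox [ 448   22   51  145 3408] mid [0.6016 0.2394 0.0225] dir [-0.0245 -0.9997 -0.    ] len 0.15294149848376454 wid 0.027012900892797474 zmax 0.02664635908884125 cap y 0.165090612723435
```

View pics/w2.png

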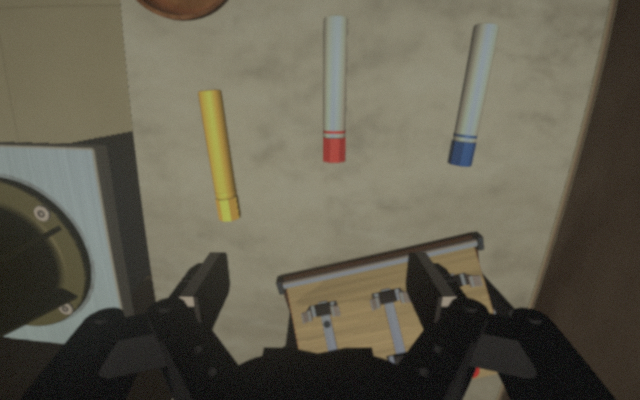

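The wrist view shows the red tube at about (335,88), the blue at (473,95), and the yellow one at (219,155), which I leave alone. Measurements agree with the top view within 1 mm. I'll go for the red tube.

Request:
{"api": "servo_tool", "payload": {"commands": [[[0,0,0],[4.3,0.9,0],1],[[0,0,0],[4.3,0.9,0],1],[[0,0,0],[0,0,5],0.8],[[0,0,0],[0,0,5],0.7],[[0,0,0],[0,0,5],0.7],[[0,0,0],[0,0,5],0.7],[[0,0,0],[0,0,1.5],0.7],[[0,0,0],[0,0,0.5],0.7],[[0,0,0],[0,0,0],0.7],[[0,0,0],[0,0,0],0.7]]}}

```text
t: 4.32
position: [0.447, 0.2381, 0.038]
tool_rot: [0.001, 0.69, 0.723, 0.001]
contact_force: [0.3, 0.4, -0.2]
finger_gap: 0.703
```

Request:
{"api": "servo_tool", "payload": {"commands": [[[0,0,0],[0,0,0.6],0.6],[[0,0,0],[0,0,0],0.5],[[0,0,0],[0,0,0],0.4],[[0,0,0],[0,0,0],0.2],[[0,0,0],[0,0,0],0.1],[[0,0,0],[0,0,0],0],[[0,0,0],[0,0,0],0],[[0,0,0],[0,0,0],0]], "squeeze": 70}}

```text
t: 5.32
position: [0.4458, 0.2377, 0.0307]
tool_rot: [0.0, 0.69, 0.724, 0.0]
contact_force: [-1.0, -1.1, 4.2]
finger_gap: 0.276
```

Request:
{"api": "servo_tool", "payload": {"commands": [[[0,0,0],[0,0,-2],0],[[0,0,0],[0,0,-5],0],[[0,0,0],[0,0,-5],0],[[0,0,0],[0,0,-5],0],[[0,0,0],[0,0,0],0]]}}

```text
t: 5.95
position: [0.4481, 0.2389, 0.2042]
tool_rot: [0.001, 0.69, 0.724, 0.004]
contact_force: [0.5, 1.1, -1.1]
finger_gap: 0.279
```

```bash
cat > plan.py <<'E'
# usage: plan.py colour height_of_axis : turn to the panel frame, then shift in turned tool axes
import sys
from h import *
from rig import manip
from scipy.spatial.transform import Rotation as Ro
np.set_printoptions(precision=4,suppress=True)
col,h,off=sys.argv[1],float(sys.argv[2]),float(sys.argv[3])
R=np.load("st.npz")["R"]
dot={"red":[.6301,-.0732,.0918],"blue":[.4767,-.1197,.0916]}[col]
st=np.array(dot)-.073*R[:,0]
T=np.stack([-R[:,0],R[:,1],-R[:,2]],1)
s=manip.get_state();q=s["tool_rot"];C=Ro.from_quat([q[1],q[2],q[3],q[0]])
print("pos",s["position"],"F panel axes",s["contact_force"]@R,"torque",s["wrist_torque"]@R,"gap",s["finger_gap"])
print("turn",(C.inv()*Ro.from_matrix(T)).as_rotvec())
tgt=st+R[:,2]*(h+off)
print("target",tgt,"shift cm (turned axes)",T.T@(tgt-s["position"])*100)
e=(s["position"]-st)@R;print("tcp in station frame mm",e*1000,"axis h mm",(e[2]-off)*1000)
E
python3 plan.py red .10 .0177; python3 - <<'E'
from rig import capture
import cv2,numpy as np
c=capture("wrist");cv2.imwrite("pics/w3.png",c["img"][:,:,::-1]);np.savez("w3.npz",**c)
E
```

```text
pos [0.4481 0.2389 0.2042] F panel axes [-1.308   0.7537 -0.5318] torque [ 0.0177 -0.0646 -0.0294] gap 0.2793425020394506
turn [-0.0551 -0.4909 -0.2434]
target [0.5953 0.0415 0.1612] shift cm (turned axes) [-18.3789   8.3574  14.7334]
tcp in station frame mm [-183.7887  -83.574   265.0345] axis h mm 247.33447282616544
```

View pics/w3.png

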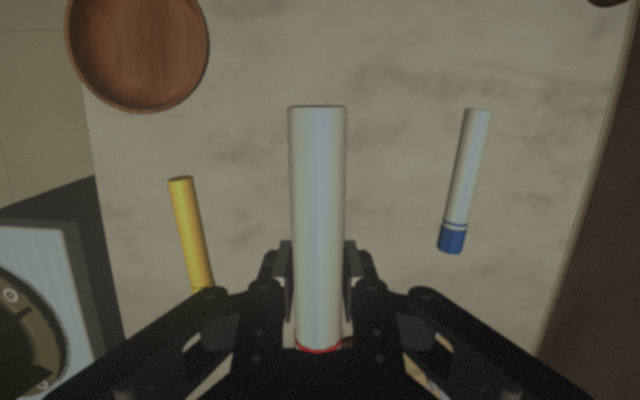

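The red tube is held straight along the tool axis (column ~318, bottom end at (318,107)). I'll turn it to the panel and hover.

Request:
{"api": "servo_tool", "payload": {"commands": [[[-0.014,-0.123,-0.061],[0,0,0],0],[[-0.014,-0.123,-0.061],[0,0,0],0],[[-0.014,-0.123,-0.061],[0,0,0],0],[[-0.013,-0.122,-0.06],[0,0,0],0],[[0,0,0],[-4.6,2.1,0],0],[[0,0,0],[-4.6,2.1,0],0],[[0,0,0],[-4.6,2.1,0],0],[[0,0,0],[-4.6,2.1,0],0],[[0,0,0],[0,0,4.9],0],[[0,0,0],[0,0,4.9],0],[[0,0,0],[0,0,4.9],0],[[0,0,0],[0,0,0],0],[[0,0,0],[0,0,0],0]]}}

```text
t: 7.62
position: [0.5925, 0.0402, 0.1571]
tool_rot: [0.194, 0.577, 0.779, -0.148]
contact_force: [0.2, -0.1, -1.1]
finger_gap: 0.278
```

```bash
python3 plan.py red .06 .0177
```

```text
pos [0.5925 0.0402 0.1571] F panel axes [-0.3873  0.1389 -1.0474] torque [ 0.0315  0.5805 -0.0163] gap 0.27823804388051826
turn [-0.0078  0.0016  0.0034]
target [0.6008 0.0235 0.1259] shift cm (turned axes) [-0.1512  0.3014  3.6172]
tcp in station frame mm [ -1.5119  -3.0145 113.8723] axis h mm 96.17227038339426
```

Request:
{"api": "servo_tool", "payload": {"commands": [[[-0.008,0.002,0.003],[-0.15,0.3,1.2],0],[[0,0,0],[0,0,1.2],0],[[0,0,0],[0,0,1.0],0],[[0,0,0],[0,0,0],0],[[0,0,0],[0,0,0],0]]}}

```text
t: 8.25
position: [0.6008, 0.0244, 0.1283]
tool_rot: [0.196, 0.578, 0.779, -0.144]
contact_force: [-0.0, 0.1, 0.3]
finger_gap: 0.272
```

```bash
python3 plan.py red .05 .0177; python3 - <<'E'
from rig import capture
import cv2,numpy as np
for n in("wrist","scene","top"):
    c=capture(n);np.savez(f"p_{n}.npz",**c)
    i=c["img"][:,:,::-1]
    if n=="wrist": a=cv2.resize(i,(480,300))
    elif n=="scene": b=cv2.resize(i[150:240,265:385],(400,300),interpolation=2)
    else: d=cv2.resize(i[120:260,290:400],(236,300),interpolation=2)
cv2.imwrite("pics/p1.png",np.vstack([np.hstack([a,np.zeros((300,156,3),np.uint8)]),np.hstack([b,d])]))
E
```

```text
pos [0.6008 0.0244 0.1283] F panel axes [ 0.0773 -0.0191  0.2906] torque [-0.0288  0.5502  0.0382] gap 0.2722416971354906
turn [ 0.0014 -0.0004 -0.0001]
target [0.6022 0.019  0.1171] shift cm (turned axes) [ 0.0371 -0.0294  1.2565]
tcp in station frame mm [ 0.3708  0.2942 80.2647] axis h mm 62.56470672733352
```

View pics/p1.png

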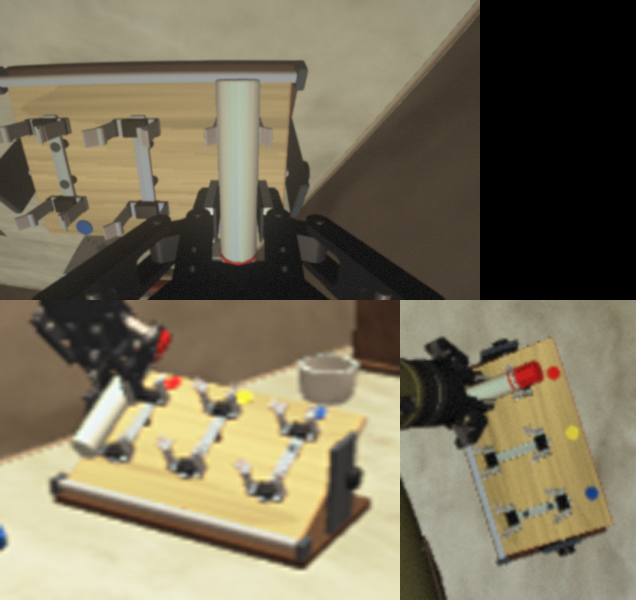

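Aligned: the clip jaws show evenly on both sides of the tube in the wrist view, and the cap is toward the red dot. Now I'll press, feeling for the click.

Request:
{"api": "servo_tool", "payload": {"commands": [[[0,0,0],[0,0,0.6],0],[[0,0,0],[0,0,0.5],0],[[0,0,0],[0,0,0.2],0],[[0,0,0],[0,0,0],0]], "squeeze": 90}}

```text
t: 8.9
position: [0.6027, 0.0184, 0.1167]
tool_rot: [0.196, 0.578, 0.779, -0.144]
contact_force: [1.0, 0.8, 0.9]
finger_gap: 0.264
```

Request:
{"api": "servo_tool", "payload": {"commands": [[[0,0,0],[0,0,0.2],0],[[0,0,0],[0,0,0.2],0],[[0,0,0],[0,0,0],0]]}}

```text
t: 9.28
position: [0.6033, 0.0166, 0.1136]
tool_rot: [0.196, 0.578, 0.779, -0.144]
contact_force: [-0.6, 1.7, 4.6]
finger_gap: 0.267
```

```bash
python3 plan.py red .035 .0177
```

```text
pos [0.6033 0.0166 0.1136] F panel axes [ 0.5976 -0.0697  4.9329] torque [-0.0481  0.398  -0.1319] gap 0.2673246002705351
turn [ 0.002   0.0001 -0.0002]
target [0.6042 0.0122 0.1038] shift cm (turned axes) [ 0.0618 -0.0442  1.0741]
tcp in station frame mm [ 0.6177  0.4421 63.4415] axis h mm 45.741478727979924
```

Request:
{"api": "servo_tool", "payload": {"commands": [[[0,0,0],[0,0,0.2],0],[[0,0,0],[0,0,0],0]]}}

```text
t: 9.52
position: [0.6035, 0.0157, 0.1116]
tool_rot: [0.196, 0.578, 0.779, -0.144]
contact_force: [0.5, 1.8, 3.2]
finger_gap: 0.266
```

Request:
{"api": "servo_tool", "payload": {"commands": [[[0,0,0],[0,0,0.2],0],[[0,0,0],[0,0,0],0]]}}

```text
t: 9.78
position: [0.6037, 0.0147, 0.1092]
tool_rot: [0.196, 0.578, 0.779, -0.144]
contact_force: [0.7, 0.2, -0.0]
finger_gap: 0.269
```

Request:
{"api": "servo_tool", "payload": {"commands": [[[0,0,0],[0,0,0.15],0],[[0,0,0],[0,0,0],0]]}}

```text
t: 10.02
position: [0.6038, 0.014, 0.1077]
tool_rot: [0.196, 0.578, 0.779, -0.144]
contact_force: [3.2, -0.6, -2.2]
finger_gap: 0.266
```

```bash
python3 plan.py red .035 .0177
```

```text
pos [0.6038 0.014  0.1077] F panel axes [ 0.2904  2.8483 -2.6241] torque [ 0.5177  0.5155 -0.1102] gap 0.26618385165004116
turn [ 0.0009 -0.0004 -0.0002]
target [0.6042 0.0122 0.1038] shift cm (turned axes) [ 0.024  -0.0128  0.4307]
tcp in station frame mm [ 0.2397  0.1277 57.0072] axis h mm 39.307240617623584
```

Request:
{"api": "servo_tool", "payload": {"commands": [[[0,0,0],[0,0,0.15],0],[[0,0,0],[0,0,0],0]]}}

```text
t: 10.28
position: [0.6039, 0.0133, 0.1064]
tool_rot: [0.196, 0.578, 0.779, -0.144]
contact_force: [3.8, -1.3, -4.1]
finger_gap: 0.27
```

Request:
{"api": "servo_tool", "payload": {"commands": [[[0,0,0],[0,0,0.15],0],[[0,0,0],[0,0,0],0]]}}

```text
t: 10.52
position: [0.6043, 0.0127, 0.1056]
tool_rot: [0.196, 0.578, 0.779, -0.144]
contact_force: [3.4, -0.8, -2.7]
finger_gap: 0.269
```

```bash
python3 plan.py red .035 .0177
```

```text
pos [0.6043 0.0127 0.1056] F panel axes [ 0.264   2.9722 -3.2169] torque [ 0.6149  0.5118 -0.0254] gap 0.268509026357968
turn [ 0.0013 -0.0003 -0.0002]
target [0.6042 0.0122 0.1038] shift cm (turned axes) [ 0.0397 -0.0271  0.1736]
tcp in station frame mm [ 0.3975  0.2709 54.4363] axis h mm 36.73633208180404
```

Request:
{"api": "servo_tool", "payload": {"commands": [[[0,0,0],[0,0.05,0.15],0],[[0,0,0],[0,0,0],0]]}}

```text
t: 10.78
position: [0.6046, 0.0125, 0.1051]
tool_rot: [0.196, 0.578, 0.779, -0.144]
contact_force: [-3.6, 2.4, 6.0]
finger_gap: 0.267
```

Request:
{"api": "servo_tool", "payload": {"commands": [[[0,0,0],[0,0.05,0.15],0],[[0,0,0],[0,0,0],0]]}}

```text
t: 11.02
position: [0.6047, 0.0125, 0.1049]
tool_rot: [0.196, 0.577, 0.779, -0.144]
contact_force: [-10.8, 7.1, 18.0]
finger_gap: 0.268
```

```bash
python3 plan.py red .035 .0177
```

```text
pos [0.6047 0.0125 0.1049] F panel axes [-0.2444 -8.2424 20.5387] torque [-1.7997  0.6591 -0.0925] gap 0.2684439871662462
turn [ 0.0013 -0.0005  0.0016]
target [0.6042 0.0122 0.1038] shift cm (turned axes) [ 0.043  -0.0567  0.102 ]
tcp in station frame mm [ 0.4303  0.5666 53.7197] axis h mm 36.019653085657154
```

Firm stop at 20 N with no further travel. The wrist moment about the jaw axis is unchanged, so it is square. I'll ease off, release and back out.

Request:
{"api": "servo_tool", "payload": {"commands": [[[0,0,0],[0,-0.05,-0.2],0],[[0,0,0],[0,0,0],0],[[0,0,0],[0,0,0],0.4],[[0,0,0],[0,0,0],0.6],[[0,0,0],[0,0,0],0.6],[[0,0,0],[0,0,0],0.6]]}}

```text
t: 11.78
position: [0.6049, 0.0124, 0.1046]
tool_rot: [0.196, 0.578, 0.779, -0.144]
contact_force: [-0.5, 0.1, 0.2]
finger_gap: 0.599
```

Request:
{"api": "servo_tool", "payload": {"commands": [[[0,0,0],[0,0,-2],0.6],[[0,0,0],[0,0,-5],0.6],[[0,0,0],[0,0,-5],0.8],[[0,0,0],[0,0,-4],1],[[0,0,0],[0,0,0],1]]}}

```text
t: 12.4
position: [0.5843, 0.0863, 0.2491]
tool_rot: [0.198, 0.578, 0.779, -0.141]
contact_force: [0.2, -0.2, -0.6]
finger_gap: 0.999
```

```bash
cat > look.py <<'E'
import sys
from h import *
from rig import capture,manip
np.set_printoptions(precision=4,suppress=True)
R=np.load("st.npz")["R"];nm,col=sys.argv[1:3]
dot={"red":[.6301,-.0732,.0918],"blue":[.4767,-.1197,.0916]}[col];st=np.array(dot)-.073*R[:,0]
c=capture("wrist");np.savez(nm+".npz",**c);cv2.imwrite(f"pics/{nm}.png",c["img"][:,:,::-1]);c=load(nm);W,d,t=cloud(c)
Q=(W-st)@R
top={}
for a in range(-80,85,8):
    m=(abs(Q[...,0]*1e3-a)<4)&(abs(Q[...,1])<.016)&(Q[...,2]>.02)&(Q[...,2]<.07)
    if m.sum()>10: top[a]=(int(m.sum()),*np.round(1e3*np.percentile(Q[m][:,2],[90]),1),*np.round(1e3*np.percentile(Q[m][:,1],[3,97]),1))
for k,v in top.items(): print(k,v)
m=(abs(Q[...,1])<.02)&(Q[...,2]>.025)&(Q[...,2]<.07);k=mask(c,col)&m
print("cap x range mm",1e3*np.percentile(Q[k][:,0],[1,99]) if k.any() else None,k.sum())
s=manip.get_state();print(s["t"],s["position"],s["contact_force"],s["q"])
E
python3 look.py r1 red
```

```text
-72 (219, np.float64(48.7), np.float64(-11.6), np.float64(11.9))
-64 (250, np.float64(48.9), np.float64(-12.2), np.float64(12.4))
-56 (244, np.float64(48.9), np.float64(-11.7), np.float64(12.2))
-48 (235, np.float64(48.7), np.float64(-11.8), np.float64(12.5))
-40 (307, np.float64(48.5), np.float64(-15.4), np.float64(15.2))
-32 (266, np.float64(48.7), np.float64(-14.7), np.float64(14.2))
-24 (228, np.float64(48.7), np.float64(-12.2), np.float64(12.8))
-16 (218, np.float64(48.7), np.float64(-12.4), np.float64(11.8))
-8 (210, np.float64(48.7), np.float64(-11.6), np.float64(11.8))
0 (203, np.float64(48.8), np.float64(-11.6), np.float64(11.7))
8 (196, np.float64(48.7), np.float64(-11.8), np.float64(11.9))
16 (192, np.float64(48.8), np.float64(-11.9), np.float64(11.9))
24 (190, np.float64(48.6), np.float64(-12.0), np.float64(12.0))
32 (262, np.float64(48.5), np.float64(-15.3), np.float64(15.8))
40 (227, np.float64(48.6), np.float64(-15.1), np.float64(15.0))
48 (184, np.float64(48.9), np.float64(-12.5), np.float64(12.2))
56 (178, np.float64(49.2), np.float64(-12.5), np.float64(12.2))
64 (177, np.float64(49.3), np.float64(-12.6), np.float64(12.3))
72 (171, np.float64(49.2), np.float64(-12.7), np.float64(12.3))
80 (55, np.float64(49.2), np.float64(-12.2), np.float64(11.7))
cap x range mm [51.6996 76.1314] 501
12.45 [0.5834 0.0854 0.247 ] [-0.4943  0.2655 -0.4469] [ 0.3914  0.3162 -0.1483  1.1519 -0.4887  1.6792]
```

View pics/r1.png

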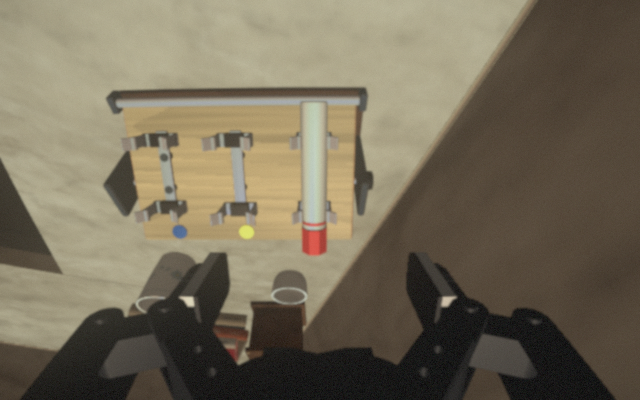

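Red is seated: it spans (315,102)–(315,253), both clips wrap it, its axis is a uniform 36 mm out, and it is centred within 1 mm. Now the blue tube.

```bash
cat > plan2.py <<'E'
import sys
from h import *
from rig import manip
from scipy.spatial.transform import Rotation as Ro
np.set_printoptions(precision=4,suppress=True)
x=np.array([.0245,.9997,0]);z=np.array([0,0,-1.]);T=np.stack([x,np.cross(z,x),z],1)
s=manip.get_state();q=s["tool_rot"];C=Ro.from_quat([q[1],q[2],q[3],q[0]])
print("turn",(C.inv()*Ro.from_matrix(T)).as_rotvec(),"shift cm",T.T@(np.array([.6016,.2409,float(sys.argv[1])])-s["position"])*100)
E
python3 plan2.py .04
```

```text
turn [0.0839 0.4855 0.3124] shift cm [15.5904  1.4381 20.7019]
```

Request:
{"api": "servo_tool", "payload": {"commands": [[[0.021,0.121,0.078],[0,0,0],1],[[0.021,0.121,0.078],[0,0,0],1],[[0.021,0.121,0.078],[0,0,0],1],[[0.021,0.122,0.078],[0,0,0],1],[[0,0,0],[5.2,0.5,0],1],[[0,0,0],[5.2,0.5,0],1],[[0,0,0],[5.2,0.5,0],1],[[0,0,0],[0,0,5],0.8],[[0,0,0],[0,0,5],0.7],[[0,0,0],[0,0,0],0.7],[[0,0,0],[0,0,0],0.7]]}}

```text
t: 13.82
position: [0.6018, 0.2396, 0.1464]
tool_rot: [-0.0, 0.716, 0.698, -0.001]
contact_force: [0.9, -0.7, 0.3]
finger_gap: 0.697
```

```bash
python3 plan2.py .031;python3 tubes.py w4|grep blue
```

```text
turn [-0.0023  0.0016 -0.0015] shift cm [ 0.134  -0.0233 11.537 ]
blue bbox [ 303  100   33  180 5403] mid [0.6027 0.2398 0.0231] dir [-0.0262 -0.9997 -0.    ] len 0.15250480248396162 wid 0.026141738013231608 zmax 0.02633327489695996 cap y 0.16492726360326673
```

Request:
{"api": "servo_tool", "payload": {"commands": [[[0,0,0],[0.15,0.05,4],0.7],[[0,0,0],[0,0,4],0.7],[[0,0,0],[0,0,2],0.7],[[0,0,0],[0,0,1],0.7],[[0,0,0],[0,0,0.4],0.6],[[0,0,0],[0,0,0],0.5],[[0,0,0],[0,0,0],0.4],[[0,0,0],[0,0,0],0.2],[[0,0,0],[0,0,0],0.1],[[0,0,0],[0,0,0],0],[[0,0,0],[0,0,0],0],[[0,0,0],[0,0,0],0]], "squeeze": 80}}

```text
t: 15.38
position: [0.6024, 0.2415, 0.0329]
tool_rot: [0.0, 0.716, 0.698, -0.001]
contact_force: [-0.2, -0.5, 6.5]
finger_gap: 0.27
```

Request:
{"api": "servo_tool", "payload": {"commands": [[[0,0,0],[0,0,-2],0],[[0,0,0],[0,0,-5],0],[[0,0,0],[0,0,-5],0],[[0,0,0],[0,0,-5],0],[[0,0,0],[0,0,-2],0],[[0,0,0],[0,0,0],0]]}}

```text
t: 16.12
position: [0.6032, 0.242, 0.2237]
tool_rot: [0.0, 0.716, 0.698, 0.0]
contact_force: [1.3, 0.4, -1.2]
finger_gap: 0.269
```

```bash
python3 plan.py blue .10 .0177
```

```text
pos [0.6032 0.242  0.2237] F panel axes [-0.6006  1.4057 -1.0389] torque [ 0.0505  0.0212 -0.0262] gap 0.2693737913728061
turn [-0.0788 -0.4866 -0.3127]
target [ 0.4419 -0.005   0.161 ] shift cm (turned axes) [-13.7817 -22.6066  14.4526]
tcp in station frame mm [-137.8168  226.0659  262.2258] axis h mm 244.52581021893442
```

Request:
{"api": "servo_tool", "payload": {"commands": [[[-0.02,-0.122,-0.078],[0,0,0],0],[[-0.02,-0.122,-0.078],[0,0,0],0],[[-0.02,-0.122,-0.078],[0,0,0],0],[[-0.019,-0.121,-0.079],[0,0,0],0],[[0,0,0],[-2.75,-4.5,0],0],[[0,0,0],[-2.75,-4.5,0],0],[[0,0,0],[-2.75,-4.5,0],0],[[0,0,0],[-2.75,-4.5,0],0],[[0,0,0],[-2.75,-4.5,0],0],[[0,0,0],[0,0,0],0],[[0,0,0],[0,0,0],0]]}}

```text
t: 17.5
position: [0.422, 0.0606, 0.2863]
tool_rot: [0.195, 0.578, 0.779, -0.146]
contact_force: [0.4, -0.6, -0.6]
finger_gap: 0.263
```

```bash
python3 plan.py blue .10 .0199
```

```text
pos [0.422  0.0606 0.2863] F panel axes [ 0.3356  0.2047 -0.8117] torque [0.0019 0.5604 0.001 ] gap 0.26342697276682303
turn [-0.0041  0.0006  0.0019]
target [ 0.4416 -0.004   0.1629] shift cm (turned axes) [-0.1258 -0.0179 14.0635]
tcp in station frame mm [ -1.2578   0.1785 260.5352] axis h mm 240.6351868916202
```

Request:
{"api": "servo_tool", "payload": {"commands": [[[-0.004,0,0.002],[-0.12,0,4.7],0],[[0,0,0],[0,0,4.7],0],[[0,0,0],[0,0,4.7],0],[[0,0,0],[0,0,2],0],[[0,0,0],[0,0,1.5],0],[[0,0,0],[0,0,0],0],[[0,0,0],[0,0,0],0]], "squeeze": 90}}

```text
t: 18.38
position: [0.4469, -0.0197, 0.1324]
tool_rot: [0.196, 0.578, 0.779, -0.145]
contact_force: [0.1, 0.4, -0.7]
finger_gap: 0.267
```

```bash
python3 plan.py blue .05 .0199; python3 - <<'E'
from rig import capture
import cv2
c=capture("wrist");cv2.imwrite("pics/b0.png",c["img"][:,:,::-1])
E
```

```text
pos [ 0.4469 -0.0197  0.1324] F panel axes [-0.6357  0.2342 -0.4557] torque [ 0.0525  0.5859 -0.0002] gap 0.2666105588530221
turn [-0.      0.0009  0.0007]
target [ 0.4485 -0.0265  0.1188] shift cm (turned axes) [ 0.0221 -0.0569  1.5297]
tcp in station frame mm [ 0.2215  0.5686 85.1966] axis h mm 65.29658497946883
```

View pics/b0.png

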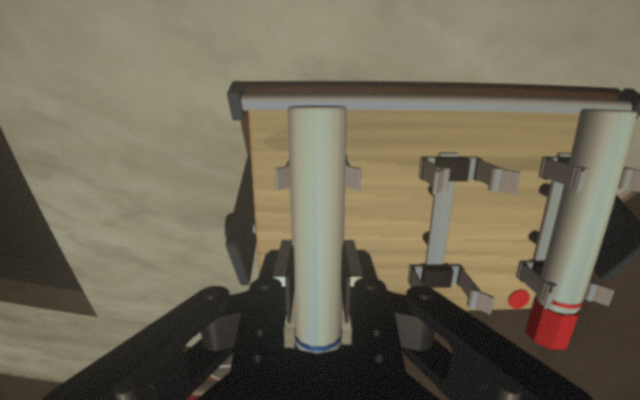

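The blue tube sits midway between the lower clip's jaws (276 and 361, tube 290–346). Red still sits in its clips at right. Pressing blue.

Request:
{"api": "servo_tool", "payload": {"commands": [[[0,0,0],[0,-0.05,0.7],0],[[0,0,0],[0,0,0.7],0],[[0,0,0],[0,0,0.2],0],[[0,0,0],[0,0,0],0]]}}

```text
t: 18.92
position: [0.4481, -0.0277, 0.1184]
tool_rot: [0.196, 0.578, 0.779, -0.145]
contact_force: [-0.5, 0.2, -1.7]
finger_gap: 0.263
```

Request:
{"api": "servo_tool", "payload": {"commands": [[[0,0,0],[0,0,0.2],0],[[0,0,0],[0,0,0.2],0],[[0,0,0],[0,0,0],0]]}}

```text
t: 19.3
position: [0.4496, -0.0291, 0.1153]
tool_rot: [0.197, 0.578, 0.779, -0.144]
contact_force: [2.7, 1.4, 1.4]
finger_gap: 0.265
```

Request:
{"api": "servo_tool", "payload": {"commands": [[[0,0,0],[0,0,0.2],0],[[0,0,0],[0,0,0],0]]}}

```text
t: 19.55
position: [0.4498, -0.0301, 0.1136]
tool_rot: [0.197, 0.578, 0.779, -0.144]
contact_force: [3.9, 1.8, 2.0]
finger_gap: 0.264
```

Request:
{"api": "servo_tool", "payload": {"commands": [[[0,0,0],[0,0,0.2],0],[[0,0,0],[0,0,0],0]]}}

```text
t: 19.8
position: [0.45, -0.031, 0.1117]
tool_rot: [0.197, 0.578, 0.779, -0.144]
contact_force: [3.8, 1.1, 3.4]
finger_gap: 0.268
```

```bash
python3 plan.py blue .032 .0199
```

```text
pos [ 0.45   -0.031   0.1117] F panel axes [1.6675 3.9343 2.9947] torque [0.8005 0.3982 0.0781] gap 0.26792408870411927
turn [ 0.0015  0.0012 -0.0006]
target [ 0.4509 -0.0347  0.1029] shift cm (turned axes) [ 0.0863 -0.0193  0.9528]
tcp in station frame mm [ 0.8631  0.1927 61.428 ] axis h mm 41.52799449202797
```

Request:
{"api": "servo_tool", "payload": {"commands": [[[0,0,0],[0,0.06,0.15],0],[[0,0,0],[0,0,0],0]]}}

```text
t: 20.05
position: [0.4503, -0.0317, 0.1101]
tool_rot: [0.196, 0.578, 0.779, -0.144]
contact_force: [3.5, 0.9, 1.2]
finger_gap: 0.266
```

Request:
{"api": "servo_tool", "payload": {"commands": [[[0,0,0],[0,0,0.15],0],[[0,0,0],[0,0,0],0]]}}

```text
t: 20.3
position: [0.4504, -0.0323, 0.1086]
tool_rot: [0.196, 0.578, 0.779, -0.144]
contact_force: [3.0, 1.6, 1.0]
finger_gap: 0.266
```

Request:
{"api": "servo_tool", "payload": {"commands": [[[0,0,0],[0,0,0.15],0],[[0,0,0],[0,0,0],0]]}}

```text
t: 20.55
position: [0.4505, -0.0331, 0.1071]
tool_rot: [0.196, 0.578, 0.779, -0.144]
contact_force: [5.9, -0.0, -2.9]
finger_gap: 0.268
```

```bash
python3 plan.py blue .032 .0199
```

```text
pos [ 0.4505 -0.0331  0.1071] F panel axes [ 0.1506  5.6379 -3.4352] torque [1.1049 0.4858 0.0044] gap 0.26800281931105696
turn [ 0.0002  0.0009 -0.    ]
target [ 0.4509 -0.0347  0.1029] shift cm (turned axes) [ 0.0533 -0.009   0.4495]
tcp in station frame mm [ 0.5329  0.0902 56.3951] axis h mm 36.49512567834749
```

Request:
{"api": "servo_tool", "payload": {"commands": [[[0,0,0],[0,0.1,0.15],0],[[0,0,0],[0,0,0],0]]}}

```text
t: 20.8
position: [0.4509, -0.0338, 0.1055]
tool_rot: [0.196, 0.578, 0.779, -0.145]
contact_force: [4.6, -0.8, -6.0]
finger_gap: 0.261
```

Request:
{"api": "servo_tool", "payload": {"commands": [[[0,0,0],[0,0,0.15],0],[[0,0,0],[0,0,0],0]]}}

```text
t: 21.05
position: [0.4513, -0.0343, 0.1044]
tool_rot: [0.196, 0.578, 0.779, -0.145]
contact_force: [3.4, -0.8, -5.1]
finger_gap: 0.264
```

```bash
python3 plan.py blue .032 .0199
```

```text
pos [ 0.4513 -0.0343  0.1044] F panel axes [-0.8571  2.9921 -5.3561] torque [ 0.6455  0.5022 -0.0805] gap 0.26399121533157005
turn [-0.0009  0.0009  0.0004]
target [ 0.4509 -0.0347  0.1029] shift cm (turned axes) [ 0.0473 -0.0419  0.1364]
tcp in station frame mm [ 0.4733  0.4191 53.2639] axis h mm 33.36388563968265
```

Request:
{"api": "servo_tool", "payload": {"commands": [[[0,0,0],[0,0,0.12],0],[[0,0,0],[0,0,0],0]]}}

```text
t: 21.3
position: [0.4516, -0.0347, 0.1036]
tool_rot: [0.196, 0.578, 0.779, -0.145]
contact_force: [1.1, 0.1, -0.6]
finger_gap: 0.261
```

Request:
{"api": "servo_tool", "payload": {"commands": [[[0,0,0],[0,0,0.1],0],[[0,0,0],[0,0,0],0]]}}

```text
t: 21.55
position: [0.4519, -0.0349, 0.1034]
tool_rot: [0.196, 0.578, 0.779, -0.145]
contact_force: [-4.2, 4.3, 8.2]
finger_gap: 0.269
```

```bash
python3 plan.py blue .032 .0199
```

```text
pos [ 0.4519 -0.0349  0.1034] F panel axes [-0.8317 -2.7572  9.7484] torque [-0.5343  0.6461 -0.1017] gap 0.26862693922191727
turn [0.0003 0.0008 0.0007]
target [ 0.4509 -0.0347  0.1029] shift cm (turned axes) [ 0.0667 -0.0885  0.022 ]
tcp in station frame mm [ 0.6668  0.8845 52.1197] axis h mm 32.21967945950173
```

One more small step to confirm the firm stop.

Request:
{"api": "servo_tool", "payload": {"commands": [[[0,0,0],[0,0,0.1],0],[[0,0,0],[0,0,0],0]]}}

```text
t: 21.8
position: [0.452, -0.0349, 0.1033]
tool_rot: [0.196, 0.578, 0.779, -0.144]
contact_force: [-8.8, 9.5, 20.5]
finger_gap: 0.268
```

Firm stop. Easing off and releasing.

Request:
{"api": "servo_tool", "payload": {"commands": [[[0,0,0],[0,-0.03,-0.2],0],[[0,0,0],[0,0,0],0],[[0,0,0],[0,0,0],0.4],[[0,0,0],[0,0,0],0.6],[[0,0,0],[0,0,0],0.6],[[0,0,0],[0,0,0],0.6]]}}

```text
t: 22.55
position: [0.4517, -0.0348, 0.1037]
tool_rot: [0.196, 0.578, 0.779, -0.145]
contact_force: [0.2, -0.1, 0.1]
finger_gap: 0.602
```

Request:
{"api": "servo_tool", "payload": {"commands": [[[0,0,0],[0,0,-2],0.6],[[0,0,0],[0,0,-5],0.6],[[0,0,0],[0,0,-5],0.8],[[0,0,0],[0,0,-4],1],[[0,0,0],[0,0,0],1],[[0,0,0],[0,0,0],1]]}}

```text
t: 23.3
position: [0.4294, 0.0375, 0.2442]
tool_rot: [0.196, 0.578, 0.779, -0.145]
contact_force: [0.1, 0.3, -0.6]
finger_gap: 0.997
```

```bash
python3 look.py b1 blue; python3 look.py b2 red
```

```text
-72 (194, np.float64(44.7), np.float64(-11.6), np.float64(11.8))
-64 (263, np.float64(44.9), np.float64(-12.3), np.float64(12.5))
-56 (247, np.float64(45.1), np.float64(-11.4), np.float64(12.7))
-48 (238, np.float64(45.1), np.float64(-11.5), np.float64(12.7))
-40 (303, np.float64(45.0), np.float64(-15.1), np.float64(15.3))
-32 (269, np.float64(44.9), np.float64(-14.2), np.float64(14.5))
-24 (218, np.float64(45.1), np.float64(-11.7), np.float64(12.1))
-16 (216, np.float64(45.0), np.float64(-11.8), np.float64(12.1))
-8 (211, np.float64(45.0), np.float64(-11.9), np.float64(12.3))
0 (208, np.float64(44.8), np.float64(-11.8), np.float64(12.4))
8 (199, np.float64(44.9), np.float64(-12.2), np.float64(12.4))
16 (204, np.float64(44.8), np.float64(-12.2), np.float64(12.5))
24 (192, np.float64(45.0), np.float64(-11.3), np.float64(12.8))
32 (247, np.float64(44.9), np.float64(-15.2), np.float64(15.6))
40 (239, np.float64(44.6), np.float64(-14.3), np.float64(14.8))
48 (178, np.float64(44.8), np.float64(-11.5), np.float64(12.1))
56 (187, np.float64(45.4), np.float64(-12.1), np.float64(13.1))
64 (17
[... 1024 characters left out ...]
.float64(48.7), np.float64(-12.9), np.float64(8.6))
24 (218, np.float64(48.5), np.float64(-12.7), np.float64(8.1))
32 (265, np.float64(48.3), np.float64(-14.7), np.float64(15.1))
40 (225, np.float64(48.4), np.float64(-14.5), np.float64(15.0))
48 (188, np.float64(48.7), np.float64(-13.1), np.float64(9.3))
56 (216, np.float64(49.0), np.float64(-13.3), np.float64(9.7))
64 (197, np.float64(49.0), np.float64(-13.6), np.float64(11.5))
72 (199, np.float64(49.1), np.float64(-13.2), np.float64(10.6))
80 (62, np.float64(49.1), np.float64(-13.0), np.float64(10.2))
cap x range mm [51.0829 78.1434] 618
23.4 [0.4289 0.0369 0.2436] [-1.3761 -0.8851  0.1868] [ 0.4253  0.0314 -0.5027  1.1073 -0.4877  1.72  ]
```

View pics/b1.png

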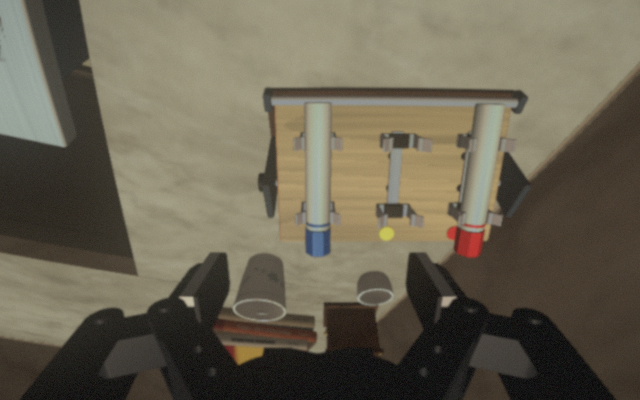

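Both tubes sit in their clips, blue at (318,102)–(318,255) and red at (488,105)–(468,255). Both are level, square and centred. Mug and ramekin are standing undisturbed.

```bash
python3 -c "
from rig import manip
print(manip.finish_job())"
```

```text
the job is handed in; nothing more can be done
None
```

Both spice tubes are in the rack, red in the red-dot clips and blue in the blue-dot clips, with the cap ends up the slope. I handed the job in at about 23 s of the 69 s allowed.

- **Pressing:** Each tube was pressed square to the panel until the clips pulled it in and it met a firm stop. The stop read about 20.5 N for red and about 24 N for blue, close to the 25 N limit. The forces were only read between short steps, so I never saw the 8 to 15 N snap peak itself. The evidence for the click is the pull-in followed by the firm stop.
- **Seating:** The last wrist picture shows both clips wrapped round each tube. The tube axes are parallel to the panel to within 1 mm, about 36 mm out for red and 32 mm for blue.
- **Centring:** Both tubes are centred between their clips within about 1 to 2 mm, with no slide seen after release.
- **Failed check:** My colour mask found no blue cap pixels in that last picture. I confirmed the blue cap by eye in the picture and by the tube's extent.
- **Bystanders:** The mug and ramekin looked undisturbed in that picture. I did not re-measure the salt mill, but the arm never went near it.

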